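# Assemble the two-tier counter display stand

## Robot

A 6-joint arm with a two-finger parallel gripper is mounted at the origin on the work surface. World frame = base frame: x ahead of the robot, y to its left, z up, the work surface at z = 0. Lengths are in mm, angles in rad, forces in N, time in s.
With the tool pointing down it reaches from about 350 to 975 mm from the base axis. Payload 7.1 kg.
Tool frame: the origin (TCP) lies midway between the tips of the shut fingers; the grasp point (between the pads) lies 19 mm behind it (ctrl.grip_point_offset is the distance from the TCP to the grasp point, in mm); z points along the fingers, y is the line along which they close (so a half turn about z gives the same grasp; the last joint's range is limited). The gripper opens to 88 mm and grips with 3 to 60 N. Pads are 20 mm wide; open, the fingers measure 115 mm over their backs; the gripper's body (75 mm by 178 mm) begins 61 mm behind the grasp point.
Start: joints at [-1.227, 0.423, 1.63, -0, 1.089, -0.019], TCP at [221.825, -584.293, 222.675] pointing down, gripper open.
Joint ranges: [-3, 3], [-0.9, 2.11], [0.09, 2.58], [-1.31, 4.45], [0.11, 2.69], [-2.54, 2.54]. Speed limits (rad/s): [2.39, 2.39, 3.01, 3.14, 3.14, 3.14].

## Interface

Orientations are given as a rotation vector (axis times angle).
In Python, from workcell import get_obs, optics, close_job, spotter, ctrl gives the robot as it stands. The module is installed in compiled form; this text tells all that it offers.
- The arm moves only by the tool move_arm, never from a script. Its argument "rows" is a list of rows, each a list of 5 numbers: the shift along the tool's x, y, z in cm, then the turn about the tool's z in degrees, then the opening in per cent of the stroke, from 0 (shut) to 100 (fully open). A call has 1 to 10 rows; each row shifts and turns the commanded pose from where the row before left it, along the tool's axes as they then stand; what a row does not reach is not made up. A row lasts 1/8 s, in which the tool goes at most 62.5 mm and 10.7 degrees, less where a joint would pass 70% of its speed; a pose out of reach is approached as far as the arm can. A call with a gripper value outside its range is refused whole. The fingers move at their own pace and stop on an object; the grip force is fixed at half the most. Time passes only in rows, so rows that do not move let the fingers close. It gives the time, the measured TCP pose, the force, the opening and the grip force at its end, in the units of the state.
- get_obs(): the state, without advancing time (a new reading comes with each control period).
- optics.get_image(name): name is "scene" or "top" or "wrist"; returns the picture (400x640x3 uint8, blue, green, red); there is no depth.
- optics.calibration(name): a dict with "camera_matrix" (3x3 intrinsics, pixels), "xyz" and "orientation" of the camera in the world. Camera axes: x right, y down, z forward; pixel columns grow to the right and rows downward; lengths in mm; the calibration is good to about 2 mm. A picture is of the moment at which its call begins: read the wrist's pose just before it. calibration takes no time and is no camera call; for the wrist camera it gives the pose at the moment of the call.
- close_job(): hands the job in; it is judged then, once.
Trained networks look in the newest picture that a camera, given by its name, has taken for a name from the list of things; names that differ only in an ending like _2 or _b are one class to them, and where a whole thing is asked for, a point or a joint stands for the part that bears it (a point fixed in the world has none). Each returns a list of dicts, best first, with "conf" (0 to 1); they miss things now and then, are a little off and sometimes report something else, mostly with a low value. They report only what shows in the picture. A call takes as long as a camera call.
- spotter.find_in(camera, label): "point" ([column, row] in pixels, amid what is visible of it).
- spotter.regions_of(camera, label): "region" (400x640 bool, what is visible of it) and "point" ([column, row] in pixels, amid what is visible of it).
The state is a dict: "t": time; "qpos": joint angles; "qvel": joint speeds; "joint_torque": joint torques, N m; "ee_pos": TCP position; "orientation": TCP orientation; "ft_force": force on the tool from outside, world axes, zero at the start; "moment": the same for the moment, N m; "width": finger opening in mm; "grasp_force": force on a finger pad.
Only numpy, scipy, OpenCV 4.12 (cv2) and the standard library are available. Lean on these libraries where they do the work, as an engineer would, in place of code of your own. Each camera call takes 0.05 s, during which the arm holds its last target. There are 200 camera calls.

## Task

Put the snack display stand on the shop counter together: take the deep tray off its sloping rack and lower it level over the four posts until it sits fully down on the collars, then put the shallow tray on above it, every corner hole over its own post, until it sits fully down on the steps near the post tops. Lower the trays, do not drop them, and leave everything else on the counter where it stands.

Things in the scene. Friction and masses are not known exactly. Their poses are not given: they have to be found in the camera images.
- stand: steel counter display stand, fixed: base plate 150 (its x) x 216 mm (its y), 12 mm thick, four stepped upright posts 45 mm in x and 78 mm in y from its centre, post tops 170 mm above the counter. Origin: centre of the base's underside, on the counter; z up. Same when turned half round
- lower_seat (a point): centre between the four post collars (29 mm in diameter), level with their tops, 50 mm above the counter, where the deep tray's underside rests. Above the collars the posts are 18 mm in diameter up to 135 mm; the deep tray's holes pass these, the shallow tray's do not
- upper_seat (a point): centre between the four steps, 135 mm above the counter, where the posts step down from 18 mm to pins 9 mm in diameter, 35 mm long with cone tips. The shallow tray's holes pass the pins and its underside rests on the steps
- deep_mid (a point): deep tray: open white metal tray, 124 (its x) x 190 mm (its y), walls 40 mm high. A 10 mm thick rib along y across the middle, its top 59 mm above the underside, is for carrying (54 mm free each side). Floor 4 mm, a 23 mm square hole at each corner. 0.26 to 0.42 kg. Starts tilted 24 deg on a rack. Point: middle of the rib, 29.5 mm above the underside; z up out of the tray. Same when turned half round. Hole centres as the stand's posts
- shallow_mid (a point): shallow tray: open white metal tray, 124 (its x) x 190 mm (its y), walls 16 mm high. A 10 mm thick rib along y across the middle, its top 59 mm above the underside, is for carrying (54 mm free each side). Floor 4 mm, a 13 mm square hole at each corner. 0.19 to 0.31 kg. Starts tilted 33 deg on a rack. Point: middle of the rib, 29.5 mm above the underside; z up out of the tray. Same when turned half round. Holes as the posts
- rack_a: sloping display rack of dark sheet steel, fixed, 130 x 212 mm; its plate slopes 24 degrees, rising towards the rack's +x, with a 12 mm lip at the lower edge. Origin: centre of its underside; the centre of the plate's top face is 48 mm above. The deep tray lies on it at the start, its x up the slope, up to 10 mm off to either side
- rack_b: sloping display rack of dark sheet steel, fixed, 130 x 212 mm; its plate slopes 33 degrees, rising towards the rack's +x, with a 12 mm lip at the lower edge. Origin: centre of its underside; the centre of the plate's top face is 57 mm above. The shallow tray lies on it at the start, its x up the slope, up to 10 mm off to either side
- can_a: bystander, loose, to be left alone: drinks can with a red label, 62 mm across, 115 mm high; origin at the centre of its underside
- can_b: bystander, loose, to be left alone: drinks can with a yellow label, 62 mm across, 115 mm high; origin at the centre of its underside
- bottle_a: bystander, loose, to be left alone: green glass bottle, 64 mm across, 200 mm high; origin at the centre of its underside
- jar_a: bystander, loose, to be left alone: glass sweet jar with an orange label, 84 mm across, 130 mm high; origin at the centre of its underside
- carton_a: bystander, loose, to be left alone: open cardboard carton of snacks, 100 x 160 x 60 mm; origin at the centre of its underside
- terminal: bystander, loose, to be left alone: black card terminal lying flat, 90 x 150 x 32 mm; origin at the centre of its underside
- gumbox: bystander, loose, to be left alone: flat blue box, 45 x 150 x 22 mm; origin at the centre of its underside

How it is judged (in metres and radians):
On the way, in this order (a step that is already met when the one before it is completed fails the run):
1. the deep tray sits fully down on the four collars, level, all four posts through its corner holes, and is let go (horizontal distance between deep_mid and stand below 0.006 m and z of deep_mid in the frame of stand between 0.0755 and 0.0835 m and angle between the x axis of deep_mid and the x axis of stand, either way round below 0.06 rad and angle between the z axis of deep_mid and the z axis of stand, either way round below 0.035 rad and contact force between the fingers and deep below 0.3 N), for 0.2 s.
2. the shallow tray sits fully down on the four steps above it, level, all four pins through its corner holes (horizontal distance between shallow_mid and stand below 0.006 m and z of shallow_mid in the frame of stand between 0.1605 and 0.1685 m and angle between the x axis of shallow_mid and the x axis of stand, either way round below 0.06 rad and angle between the z axis of shallow_mid and the z axis of stand, either way round below 0.035 rad), for 0.2 s.
At the end, for the whole second after the job is handed in: Both trays are on the stand, let go and at rest: the deep one on the collars and the shallow one on the upper steps, each within 6 mm of the stand's centre, within 4 mm of its seated height, level within 2 degrees and squared to the stand within 3.4 degrees (either way round) (all of step 1 and all of step 2 and contact force between the fingers and shallow below 0.3 N and linear speed of each of deep, shallow below 0.02 m/s); the robot touches nothing.
It fails at once if a bystander is moved by more than 30 mm or tipped over (distance of any of can_a, can_b, bottle_a, jar_a, carton_a, terminal, gumbox from where it was at the start of the episode above 0.03 m or angle between any of can_a, can_b, bottle_a, jar_a, carton_a, terminal, gumbox's own z axis and vertical above 0.5 rad).
It fails at once if a tray is dropped over the posts (faster than 0.5 m/s within the posts' height) ((horizontal distance between deep_mid and stand below 0.05 m and z of deep_mid in the frame of stand below 0.24 m and linear speed of deep above 0.5 m/s) or (horizontal distance between shallow_mid and stand below 0.05 m and z of shallow_mid in the frame of stand below 0.24 m and linear speed of shallow above 0.5 m/s)).
It also fails if it takes over 69 s, if anything falls off the work surface, if the arm or the gripper's body presses on something with over 40 N, if the wrist force passes 120 N, or if a joint passes its speed limit or range.

## Working session

There is one attempt and no reset: what is moved stays moved. The work goes in short steps, Python scripts to look and compute and a tool call to move; the robot and the scene stay as the last step left them, time stands still between calls to the robot, and variables do not carry over. Pictures are saved under pics/ and viewed, at most 10 in all, crops included, and the job is handed in when it is done.

Besides the shell and the picture viewer there is one more tool, called after "Emit:" as name(argument=value, ...) on one line, values as JSON. move_arm: Moves the arm, as the interface text tells. Its arguments: {"type":"object","properties":{"rows":{"type":"array","items":{"type":"array","items":{"type":"number"}}}},"required":["rows"]}

```bash
mkdir -p pics; cat > h.py <<'E'
import numpy as np, cv2
from scipy.spatial.transform import Rotation as R
from workcell import get_obs, optics, close_job, spotter, ctrl
def cal(n):
    c=optics.calibration(n); o=np.array(c["orientation"],float)
    Rm=o if o.shape==(3,3) else R.from_rotvec(o).as_matrix()
    return np.array(c["camera_matrix"],float),np.array(c["xyz"],float),Rm
def ray(n,uv,z):
    K,p,Rm=cal(n); d=Rm@np.linalg.inv(K)@np.array([uv[0],uv[1],1.]); return p+d*(z-p[2])/d[2]
def proj(n,P,c=None):
    K,p,Rm=c or cal(n); q=(np.atleast_2d(P)-p)@Rm; q=q@K.T; return q[:,:2]/q[:,2:]
E
python3 - <<'E'
from h import *
for n in("scene","top"):
    im=optics.get_image(n); cv2.imwrite(f"pics/{n}0.png",im)
    K,p,Rm=cal(n); print(n,K[0,0],K[:2,2],p.round(),Rm.round(3).tolist())
    for l in("stand","deep_mid","shallow_mid","rack_a","terminal","can_a","bottle_a","jar_a","carton_a","gumbox"):
        print(l,[(np.round(d["point"]).tolist(),round(d["conf"],2)) for d in spotter.find_in(n,l)][:3])
print(get_obs())
E
```

```text
scene 366.12164067489164 [314.96098157 198.50450438] [1100.  102.  860.] [[-0.176, 0.791, -0.585], [0.984, 0.148, -0.096], [0.01, -0.593, -0.805]]
stand [([445.0, 234.0], 0.83), ([182.0, 184.0], 0.57)]
deep_mid [([304.0, 243.0], 0.65)]
shallow_mid [([185.0, 186.0], 0.65), ([395.0, 286.0], 0.29), ([444.0, 235.0], 0.21)]
rack_a [([314.0, 284.0], 0.85), ([188.0, 218.0], 0.74)]
terminal [([236.0, 145.0], 0.77)]
can_a [([443.0, 233.0], 0.7), ([365.0, 189.0], 0.68), ([259.0, 166.0], 0.65)]
bottle_a [([394.0, 286.0], 0.88)]
jar_a [([205.0, 270.0], 0.76), ([396.0, 288.0], 0.23)]
carton_a [([425.0, 174.0], 0.91)]
gumbox [([317.0, 187.0], 0.96)]
top 389.9711898818324 [314.60097921 189.40109677] [ 479.    7. 1108.] [[-0.007, -0.998, 0.057], [-1.0, 0.006, -0.018], [0.018, -0.058, -0.998]]
stand [([185.0, 188.0], 0.74), ([260.0, 218.0], 0.22)]
deep_mid [([309.0, 149.0], 0.66)]
shallow_mid [([440.0, 190.0], 0.65)]
rack_a [([314.0, 186.0], 0.81), ([424.0, 154.0], 0.72), ([407.0, 264.0], 0.58)]
terminal [([408.0, 265.0], 0.61)]
can_a [([372.0, 229.0], 0.61)]
bottle_a [([226.0, 112.0], 0.93), ([308.0, 184.0], 0.66)]
jar_a [([386.0, 108.0], 0.94)]
carton_a [([202.0, 269.0], 0.88)]
gumbox [([310.0, 227.0], 0.91), ([184.0, 191.0], 0.24)]
{'t': 1.1, 'qpos': array([-1.22701823e+00,  4.23091769e-01,  1.62989468e+00, -2.46205501e-05,
        1.08858670e+00, -1.90256971e-02]), 'qvel': array([ 0.00105349,  0.00108233,  0.00083215,  0.0007486 , -0.00072727,
        0.00010065]), 'joint_torque': array([-1.88317768e-03, -5.44592893e+01, -2.74046069e+01,  6.42191037e-02,
        1.68755790e-02, -2.12169959e-05]), 'ee_pos': array([ 221.81049645, -584.30708878,  222.68229988]), 'orientation': array([ 3.09001896e+00,  5.66784007e-01, -2.88596562e-05]), 'ft_force': array([-0.09740472,  0.15342918,  0.45864521]), 'moment': array([ 0.01219926, -0.02914863, -0.03391586]), 'grasp_force': 0.0, 'width': 87.7373006544457}
```

View pics/top0.png

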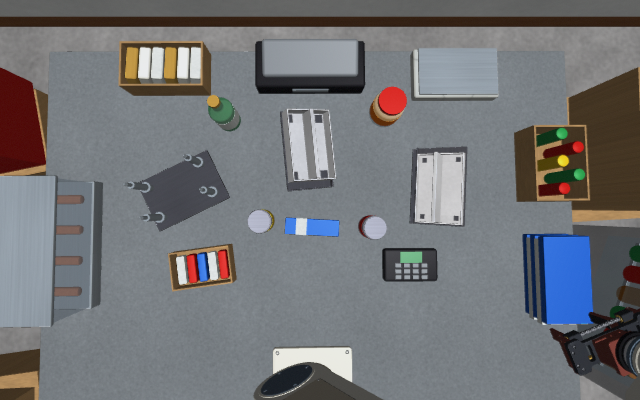

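View pics/scene0.png

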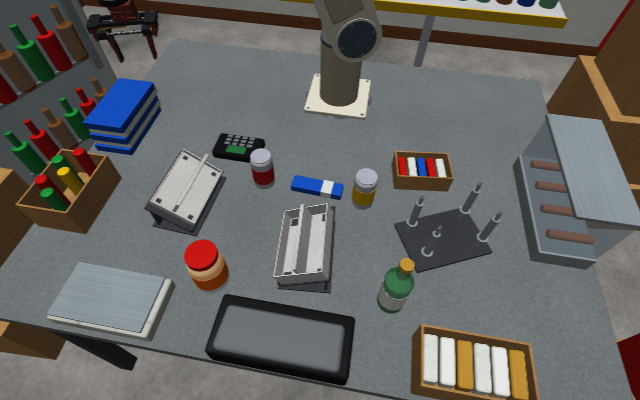

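```bash
python3 - <<'E'
from h import *
im=cv2.imread("pics/top0.png"); a=cv2.resize(im[135:245,120:240],None,fx=4,fy=4,interpolation=3)
b=cv2.resize(im[100:235,275:475],None,fx=4,fy=4,interpolation=3)
cv2.imwrite("pics/trays.png",b)
K,p,Rm=cal("wrist"); o=get_obs(); T=R.from_rotvec(o["orientation"]).as_matrix()
print("cam in tool",(T.T@(p-o["ee_pos"])).round(1),(T.T@Rm).round(3).tolist(),K.round(1).tolist())
for nm,uv,z in(("stand",(181,191),0),("deep",(309,149),70),("shallow",(440,190),80),("bottle",(226,112),100),("jar",(388,106),130),("can1",(260,221),115),("can2",(372,227),115)): print(nm,ray("top",uv,z).round())
E
```

```text
cam in tool [  82.6    0.5 -161.2] [[-0.001, -0.954, -0.301], [1.0, -0.001, -0.001], [0.0, -0.301, 0.954]] [[276.4, 0.0, 320.5], [0.0, 276.4, 195.5], [0.0, 0.0, 1.0]]
stand [541. 365.   0.]
deep [648.   3.  70.]
shallow [ 535. -345.   80.]
bottle [741. 219. 100.]
jar [ 748. -200.  130.]
can1 [457. 128. 115.]
can2 [ 440. -156.  115.]
```

View pics/trays.png

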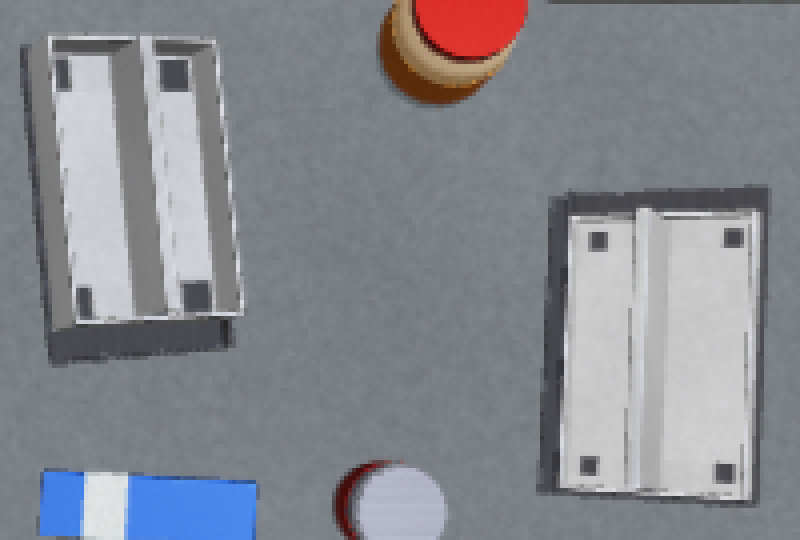

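```bash
cat >> h.py <<'E'
from scipy.optimize import least_squares
def yaw_now():
    o=get_obs(); T=R.from_rotvec(o["orientation"]).as_matrix(); return np.degrees(np.arctan2(T[1,0],T[0,0])),o["ee_pos"]
def plan(xyz,yaw,n,p=None,y=None,opening=100):
    """rows to reach xyz/yaw in n equal rows; dturn taken as given (may exceed 180)"""
    y0,p0=yaw_now(); p=p0 if p is None else np.array(p,float); y=y0 if y is None else y
    dy=yaw-y; st=(np.array(xyz)-p)/n; out=[]
    for i in range(n):
        a=np.radians(y+dy*i/n); tx=np.array([np.cos(a),np.sin(a),0]); ty=np.array([np.sin(a),-np.cos(a),0])
        out.append([round(st@tx/10,2),round(st@ty/10,2),round(-st[2]/10,2),round(-dy/n,1),opening])
    print("now",p.round(1),round(y,1),out)
def rel(xyz,yaw):
    y0,p0=yaw_now(); a=np.radians(y0); d=np.array(xyz)-p0
    print("now",p0.round(1),round(y0,2),"tool cm:",((d@[np.cos(a),np.sin(a),0])/10).round(2),((d@[np.sin(a),-np.cos(a),0])/10).round(2),(-d[2]/10).round(2),"turn",round(-((yaw-y0+180)%360-180),2))
def traypose(q,tilt): # q=x,y,z of underside centre, yaw of tray x axis (deg)
    return R.from_euler("ZY",[q[3],-tilt],degrees=True).as_matrix()
def fit(n,P,uv,tilt,q0,zfix=None,c=None):
    c=c or cal(n); uv=np.array(uv,float)
    def f(v):
        q=v if zfix is None else np.array([v[0],v[1],zfix,v[2]])
        return (proj(n,P@traypose(q,tilt).T+q[:3],c)-uv).ravel()
    v0=q0 if zfix is None else [q0[0],q0[1],q0[3]]
    s=least_squares(f,v0,loss="soft_l1",f_scale=2); print("fit",s.x.round(1)); print(s.fun.reshape(-1,2).round(1).tolist()); return s.x
def tpts(wall):
    return np.array([[sx*62,sy*95,wall] for sx in(1,-1) for sy in(1,-1)]+[[sx*45,sy*78,4] for sx in(1,-1) for sy in(1,-1)]+[[0,95,59],[0,-95,59]],float)
E
python3 - <<'E'
from h import *
cv=lambda a:[[275+(u+.5)/4-.5,100+(v+.5)/4-.5] for u,v in a]
# deep: x->+y world (image left), y-> -x world (image down)
P=tpts(40); idx=[0,1,2,3,6,7,8,9]
uv=cv([(75,325),(48,38),(243,315),(217,40),(196,296),(174,75),(175,312),(146,38)])
fit("top",P[idx],uv,24,[648,3,48,96],48); fit("top",P[idx],uv,24,[648,3,48,96])
# shallow: x->-y world (right), y-> +x world (up)
P=tpts(16); uv=cv([(760,210),(752,500),(573,215),(562,488),(734,238),(726,473),(598,241),(590,466),(649,210),(648,490)])
fit("top",P,uv,33,[535,-345,57,-90],57); fit("top",P,uv,33,[535,-345,57,-90])
plan([640,0,245],186,20)
E
```

```text
fit [656.9  11.9  95.2]
[[0.0, 0.2], [-0.3, -0.8], [0.5, 0.1], [-0.1, -0.2], [0.1, 0.6], [-0.0, 0.5], [-0.1, 1.3], [-0.1, -2.2]]
fit [659.7  11.6  30.5  95.3]
[[0.4, -0.4], [0.2, -0.1], [0.1, -0.4], [-0.4, 0.4], [-0.1, 0.2], [-0.1, 0.9], [-0.2, 0.7], [-0.0, -1.5]]
fit [ 540.7 -354.8  -93.3]
[[-0.0, -0.3], [-0.1, 0.1], [-0.2, 0.2], [0.1, 0.4], [0.5, -0.0], [0.8, -0.0], [0.7, 0.2], [0.8, 0.1], [-0.7, -2.0], [-2.9, 1.1]]
fit [ 541.2 -358.1   47.3  -93.3]
[[-0.3, 0.0], [-0.3, -0.3], [0.0, 0.5], [0.4, 0.1], [0.3, 0.3], [0.6, -0.3], [0.9, 0.4], [1.0, -0.2], [-0.7, -1.6], [-2.8, 0.8]]
now [ 221.8 -584.3  222.7] 20.8 [[np.float64(2.99), np.float64(-1.99), np.float64(-0.11), np.float64(-8.3), 100], [np.float64(3.25), np.float64(-1.54), np.float64(-0.11), np.float64(-8.3), 100], [np.float64(3.43), np.float64(-1.06), np.float64(-0.11), np.float64(-8.3), 100], [np.float64(3.55), np.float64(-0.55), np.float64(-0.11), np.float64(-8.3), 100], [np.float64(3.59), np.float64(-0.04), np.float64(-0.11), np.float64(-8.3), 100], [np.float64(3.56), np.float64(0.48), np.float64(-0.11), np.float64(-8.3), 100
[... 424 characters left out ...]
.float64(3.02), np.float64(-0.11), np.float64(-8.3), 100], [np.float64(1.49), np.float64(3.27), np.float64(-0.11), np.float64(-8.3), 100], [np.float64(1.0), np.float64(3.45), np.float64(-0.11), np.float64(-8.3), 100], [np.float64(0.5), np.float64(3.56), np.float64(-0.11), np.float64(-8.3), 100], [np.float64(-0.02), np.float64(3.59), np.float64(-0.11), np.float64(-8.3), 100], [np.float64(-0.53), np.float64(3.55), np.float64(-0.11), np.float64(-8.3), 100], [np.float64(-1.04), np.float64(3.44), np.float64(-0.11), np.float64(-8.3), 100], [np.float64(-1.52), np.float64(3.25), np.float64(-0.11), np.float64(-8.3), 100], [np.float64(-1.97), np.float64(3.0), np.float64(-0.11), np.float64(-8.3), 100]]
```

Emit:
move_arm(rows=[[3,-2,-0.1,-8.3,100],[3.25,-1.5,-0.1,-8.3,100],[3.4,-1,-0.1,-8.3,100],[3.5,-0.5,-0.1,-8.3,100],[3.6,0,-0.1,-8.3,100],[3.6,0.5,-0.1,-8.3,100],[3.45,1,-0.1,-8.3,100],[3.3,1.5,-0.1,-8.3,100],[3,1.9,-0.1,-8.3,100],[2.7,2.3,-0.1,-8.3,100]])

```text
t: 2.35
ee_pos: [431.4, -292.5, 232.9]
orientation: [1.933, 2.476, 0.0]
ft_force: [0.7, -0.8, 0.8]
width: 87.6
grasp_force: 0.0
```

Emit:
move_arm(rows=[[2.4,2.7,-0.1,-8.3,100],[1.9,3,-0.1,-8.3,100],[1.5,3.3,-0.1,-8.3,100],[1,3.45,-0.1,-8.3,100],[0.5,3.6,-0.1,-8.3,100],[0,3.6,-0.1,-8.3,100],[-0.5,3.6,-0.1,-8.3,100],[-1,3.45,-0.1,-8.3,100],[-1.5,3.3,-0.1,-8.3,100],[-2,3,-0.1,-8.3,100]])

```text
t: 3.6
ee_pos: [637.4, 3.7, 242.8]
orientation: [-0.194, 3.136, -0.0]
ft_force: [0.6, -0.0, 0.9]
width: 87.8
grasp_force: 0.0
```

```bash
python3 - <<'E'
from h import *
print(get_obs()["qpos"])
import pickle
c=cal("wrist"); im=optics.get_image("wrist"); cv2.imwrite("pics/wdeep.png",im); pickle.dump(c,open("cdeep.pkl","wb"))
plan([541,365,270],119,10)
E
```

```text
[-1.28330684e-02  4.20411440e-01  1.58401131e+00 -1.11614044e-05
  1.13707045e+00 -1.70695199e+00]
now [639.8   6.9 243. ] -172.5 [[np.float64(0.51), np.float64(3.68), np.float64(-0.27), np.float64(-29.2), 100], [np.float64(-1.34), np.float64(3.46), np.float64(-0.27), np.float64(-29.2), 100], [np.float64(-2.86), np.float64(2.37), np.float64(-0.27), np.float64(-29.2), 100], [np.float64(-3.65), np.float64(0.68), np.float64(-0.27), np.float64(-29.2), 100], [np.float64(-3.52), np.float64(-1.19), np.float64(-0.27), np.float64(-29.2), 100], [np.float64(-2.49), np.float64(-2.75), np.float64(-0.27), np.float64(-29.2), 100], [np.float64(-0.84), np.float64(-3.62), np.float64(-0.27), np.float64(-29.2), 100], [np.float64(1.03), np.float64(-3.57), np.float64(-0.27), np.float64(-29.2), 100], [np.float64(2.64), np.float64(-2.61), np.float64(-0.27), np.float64(-29.2), 100], [np.float64(3.58), np.float64(-1.0), np.float64(-0.27), np.float64(-29.2), 100]]
```

View pics/wdeep.png

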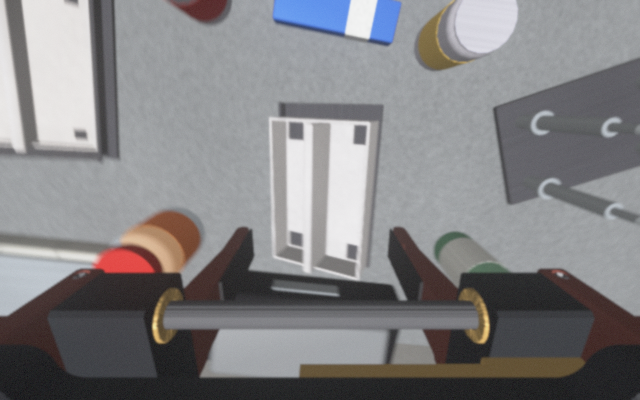

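```bash
python3 - <<'E'
from h import *
import pickle
c=pickle.load(open("cdeep.pkl","rb"))
P=tpts(40)
uv=[(381,123),(362,278),(270,118),(275,262),(360,135),(352,252),(296,130),(295,239),(310,118),(309,272)]
for z in(48,None):
    fit("wrist",P,uv,24,[657,12,48,95],z,c)
im=cv2.imread("pics/wdeep.png"); cv2.imwrite("pics/wd2.png",cv2.resize(im[100:290,250:400],None,fx=3.1,fy=3.1,interpolation=3))
plan([541,365,270],-241,10)
E
```

```text
fit [659.3  16.3  95.8]
[[-9.3, -1.9], [-2.1, 2.2], [0.0, -0.8], [-0.4, -4.5], [3.9, -0.5], [4.0, -0.0], [1.0, 0.6], [2.4, -0.4], [-0.5, 1.4], [-1.0, 3.6]]
fit [659.7  16.2  45.8  95.8]
[[-9.8, -1.5], [-2.6, 1.5], [0.2, -0.5], [-0.3, -5.1], [3.5, -0.3], [3.6, -0.6], [1.0, 0.8], [2.4, -0.8], [-0.6, 1.8], [-1.1, 2.9]]
now [639.8   6.9 243. ] -172.5 [[np.float64(0.51), np.float64(3.68), np.float64(-0.27), np.float64(6.8), 100], [np.float64(0.95), np.float64(3.59), np.float64(-0.27), np.float64(6.8), 100], [np.float64(1.37), np.float64(3.45), np.float64(-0.27), np.float64(6.8), 100], [np.float64(1.77), np.float64(3.27), np.float64(-0.27), np.float64(6.8), 100], [np.float64(2.15), np.float64(3.03), np.float64(-0.27), np.float64(6.8), 100], [np.float64(2.49), np.float64(2.75), np.float64(-0.27), np.float64(6.8), 100], [np.float64(2.8), np.float64(2.44), np.float64(-0.27), np.float64(6.8), 100], [np.float64(3.08), np.float64(2.08), np.float64(-0.27), np.float64(6.8), 100], [np.float64(3.3), np.float64(1.7), np.float64(-0.27), np.float64(6.8), 100], [np.float64(3.48), np.float64(1.3), np.float64(-0.27), np.float64(6.8), 100]]
```

View pics/wd2.png

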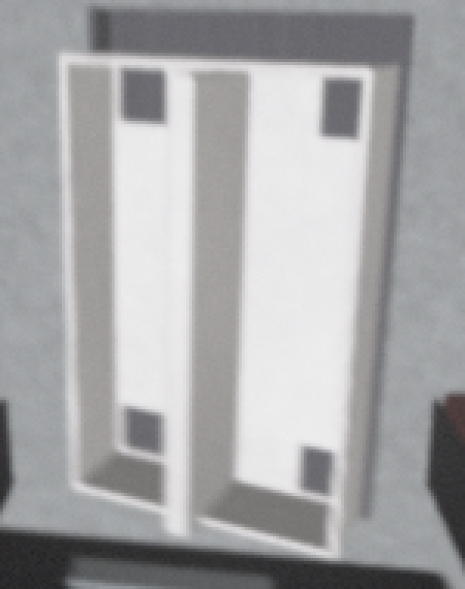

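```bash
python3 - <<'E'
from h import *
import pickle
c=pickle.load(open("cdeep.pkl","rb"))
P=tpts(40)[[0,1,2,3,4,6,8,9]]
uv=[(370,121.3),(359.7,279),(270,117.7),(274.2,257.4),(360,134.8),(296.5,131),(308.2,123),(307,272)]
q=fit("wrist",P,uv,24,[657,12,48,95],48,c); fit("wrist",P,uv,24,[657,12,48,95],None,c)
E
```

```text
fit [659.7  15.2  96. ]
[[0.2, -0.1], [-0.4, 1.3], [-1.2, -0.0], [-0.1, 0.4], [2.7, -0.3], [-0.6, -0.1], [-0.2, -3.2], [0.5, 3.8]]
fit [660.6  15.3  42.5  96. ]
[[-0.7, 0.6], [-1.1, -0.7], [-0.4, 0.6], [0.5, -1.0], [2.0, 0.2], [-0.3, 0.3], [0.0, -2.5], [0.6, 2.0]]
```

Emit:
move_arm(rows=[[0.5,3.7,-0.3,6.8,60],[1,3.6,-0.3,6.8,60],[1.4,3.5,-0.3,6.8,60],[1.8,3.3,-0.3,6.8,60],[2.1,3,-0.3,6.8,60],[2.5,2.8,-0.3,6.8,60],[2.8,2.4,-0.3,6.8,60],[3.1,2.1,-0.3,6.8,60],[3.3,1.7,-0.3,6.8,60],[3.5,1.3,-0.3,6.8,60]])

```text
t: 4.9
ee_pos: [539.9, 363.9, 272.8]
orientation: [1.606, 2.7, -0.0]
ft_force: [0.4, 0.2, -1.1]
width: 52.5
grasp_force: 0.0
```

Emit:
move_arm(rows=[[0,0,0,0,60]])

```text
t: 5.03
ee_pos: [539.7, 364.9, 272.8]
orientation: [1.596, 2.706, 0.001]
ft_force: [0.2, -1.3, -0.4]
width: 53.0
grasp_force: 0.0
```

```bash
python3 - <<'E'
from h import *
import pickle
c=cal("wrist"); im=optics.get_image("wrist"); pickle.dump(c,open("cstand.pkl","wb"))
cv2.imwrite("pics/wstand.png",cv2.resize(im[0:300,120:520],None,fx=2,fy=2,interpolation=3)); print(yaw_now(),get_obs()["qpos"][5])
E
```

```text
(np.float64(118.95166294642974), array([539.9728704 , 363.42855302, 272.55699505])) 0.06907489807833955
```

View pics/wstand.png

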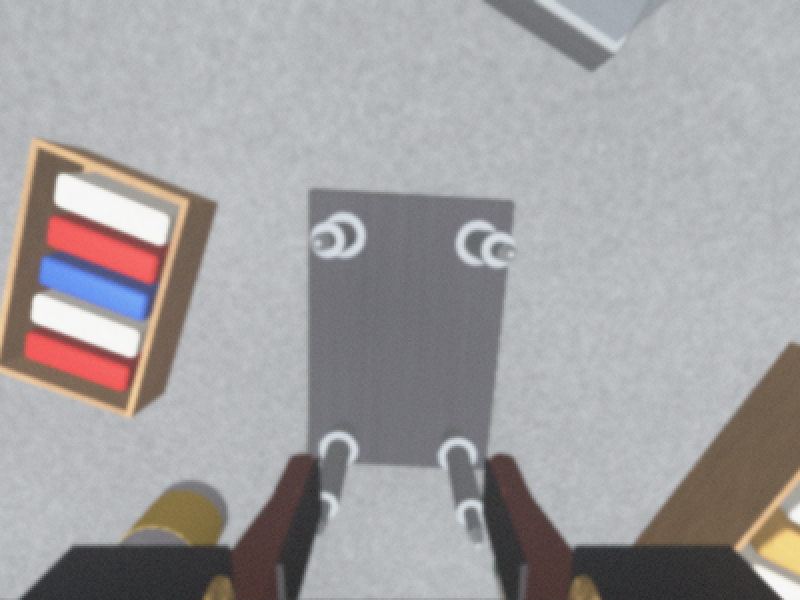

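```bash
python3 - <<'E'
from h import *
import pickle
c=pickle.load(open("cstand.pkl","rb"))
P=np.array([[-75,108,12],[75,108,12],[75,-108,12],[-45,78,50],[45,78,50],[-45,-78,50],[45,-78,50],[-45,78,135],[45,78,135],[45,-78,135],[-45,78,170],[45,78,170]],float)
uv=np.array([(310,188),(514,201),(488,467),(343,234),(478,243),(338,452),(457,457),(328,238),(498,249),(470,516),(316,241),(513,253)])/2+[120,0]
fit("wrist",P,uv,0,[540,365,0,29],0,c);fit("wrist",P,uv,0,[540,365,0,29],None,c)
fit("wrist",P[3:],uv[3:],0,[540,365,0,29],0,c)
# top image check, from full view
E
```

```text
fit [545.4 357.9  25.7]
[[-1.1, -0.4], [0.9, -0.7], [-1.3, 2.3], [0.2, 0.3], [-0.3, -0.3], [0.1, -1.3], [0.1, -0.7], [-0.3, 0.7], [0.4, 0.2], [0.5, -1.6], [0.9, 0.7], [-0.7, 0.3]]
fit [545.3 358.    1.5  25.7]
[[-1.3, -0.6], [1.1, -0.8], [-1.2, 2.6], [0.0, 0.2], [-0.2, -0.4], [-0.0, -1.0], [0.2, -0.4], [-0.6, 0.7], [0.6, 0.2], [0.6, -1.0], [0.6, 0.6], [-0.4, 0.3]]
fit [545.2 357.8  25.5]
[[0.2, 0.2], [-0.3, -0.2], [-0.2, -1.4], [-0.2, -0.7], [-0.3, 0.6], [0.4, 0.3], [0.1, -1.5], [0.9, 0.5], [-0.7, 0.5]]
```

```bash
sed -i 's/round(st@tx\/10,2),round(st@ty\/10,2),round(-st\[2\]\/10,2),round(-dy\/n,1)/*[float(round(v,2)) for v in (st@tx\/10,st@ty\/10,-st[2]\/10,-dy\/n)]/' h.py; python3 - <<'E'
from h import *
plan([660.5,-4,190],186,10,opening=50)
E
```

```text
now [540.  363.4 272.6] 119.0 [[-3.8, -0.72, 0.83, -6.7, 50], [-3.69, -1.16, 0.83, -6.7, 50], [-3.53, -1.59, 0.83, -6.7, 50], [-3.32, -1.99, 0.83, -6.7, 50], [-3.06, -2.36, 0.83, -6.7, 50], [-2.77, -2.7, 0.83, -6.7, 50], [-2.43, -3.01, 0.83, -6.7, 50], [-2.06, -3.27, 0.83, -6.7, 50], [-1.67, -3.49, 0.83, -6.7, 50], [-1.25, -3.66, 0.83, -6.7, 50]]
```

Emit:
move_arm(rows=[[-3.8,-0.7,0.8,-6.7,50],[-3.7,-1.15,0.8,-6.7,50],[-3.5,-1.6,0.8,-6.7,50],[-3.3,-2,0.8,-6.7,50],[-3.05,-2.35,0.8,-6.7,50],[-2.8,-2.7,0.8,-6.7,50],[-2.4,-3,0.8,-6.7,50],[-2.05,-3.3,0.8,-6.7,50],[-1.7,-3.5,0.8,-6.7,50],[-1.25,-3.65,0.8,-6.7,50]])

```text
t: 6.32
ee_pos: [659.4, -7.8, 192.4]
orientation: [0.165, -3.137, 0.0]
ft_force: [0.4, -0.4, 1.3]
width: 44.1
grasp_force: 0.0
```

Emit:
move_arm(rows=[[0,0,0,0,50],[0,0,0,0,50]])

```text
t: 6.58
ee_pos: [659.1, -5.6, 192.6]
orientation: [0.155, -3.137, -0.0]
ft_force: [-0.1, 0.8, -0.6]
width: 43.8
grasp_force: 0.0
```

```bash
python3 - <<'E'
from h import *
import pickle
rel([660.5,-4,71],186)
c=cal("wrist"); im=optics.get_image("wrist"); pickle.dump(c,open("cd2.pkl","wb")); cv2.imwrite("pics/wd3.png",im[60:330,180:460]);cv2.imwrite("pics/wd3.png",cv2.resize(im[60:330,180:460],None,fx=2.2,fy=2.2,interpolation=3))
# overlay model
E
```

```text
now [659.1  -5.6 192.6] -174.33 tool cm: -0.16 0.15 12.16 turn -0.33
```

View pics/wd3.png

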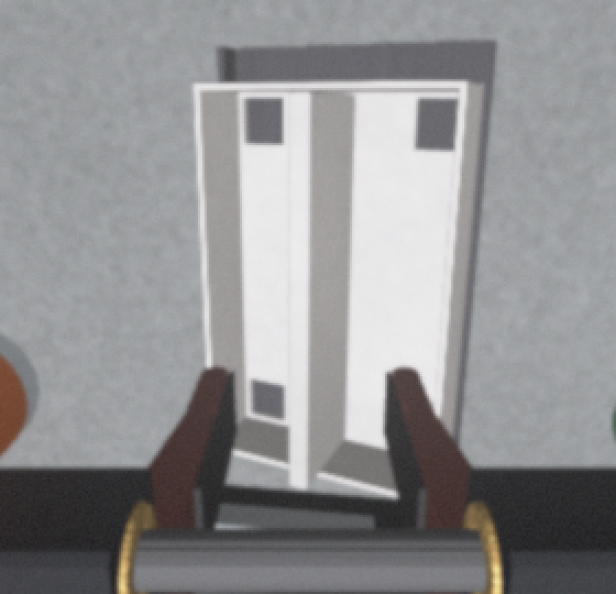

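```bash
python3 - <<'E'
from h import *
import pickle
c=pickle.load(open("cd2.pkl","rb"))
P=tpts(40)[[0,2,4,6,7,8,9]]
uv=np.array([(470,82),(195,86),(437,124),(265,121),(268,400),(300,91),(299,489)])/2.2+[180,60]
fit("wrist",P,uv,24,[659,14,48,96],48,c);q=fit("wrist",P,uv,24,[659,14,48,96],None,c)
print(q[:3]+traypose(q,24)@[0,0,59],q[:3]+traypose(q,24)@[0,0,45])
E
```

```text
fit [659.7  13.7  95.3]
[[-0.4, -0.0], [-0.6, -0.6], [2.1, 0.7], [-0.3, 0.7], [0.3, 0.3], [-0.3, -4.2], [-0.0, 4.0]]
fit [660.   13.8  42.9  95.3]
[[-1.9, 0.5], [0.4, -0.1], [1.1, 0.8], [0.0, 0.8], [0.6, -1.3], [-0.2, -3.7], [0.1, 1.3]]
[662.17919198 -10.13531112  96.75699283] [661.65400507  -4.46526885  83.96735642]
```

Emit:
move_arm(rows=[[-0.2,0.1,3,0,50],[0,0,3,0,50],[0,0,3,0,50],[0,0,2,0,50],[0,0,1.4,0,50],[0,0,0,0,50],[0,0,0,0,30],[0,0,0,0,20]])

```text
t: 7.62
ee_pos: [662.2, -3.7, 69.7]
orientation: [-0.158, 3.136, -0.0]
ft_force: [0.2, -0.2, -0.3]
width: 27.6
grasp_force: 0.0
```

Emit:
move_arm(rows=[[0,0,0,0,0],[0,0,0,0,0],[0,0,0,0,0]])

```text
t: 8.0
ee_pos: [662.1, -3.6, 70.1]
orientation: [-0.157, 3.136, 0.001]
ft_force: [-1.2, 0.4, 6.8]
width: 22.8
grasp_force: 27.9
```

Emit:
move_arm(rows=[[0,0,-0.5,0,0],[0,0,-1,0,0],[0,0,-1.5,0,0],[0,0,-2,0,0],[0,0,-2,0,0],[0,0,-2,0,0],[0,0,-2,0,0],[0,0,0,0,0]])

```text
t: 9.0
ee_pos: [662.7, -3.7, 181.0]
orientation: [-0.158, 3.134, -0.0]
ft_force: [0.9, -1.5, -3.1]
width: 9.8
grasp_force: 30.0
```

```bash
python3 - <<'E'
from h import *
o=get_obs(); print(o["ft_force"],o["width"],o["grasp_force"])
im=optics.get_image("scene"); w=optics.get_image("wrist")
a=im[120:300,240:400]; cv2.imwrite("pics/l1.png",np.hstack([cv2.resize(a,(355,400)),cv2.resize(w[:,100:540],(440,400))]))
E
```

```text
[ 0.85544096 -1.53416125 -3.13003338] 9.822915360166908 29.999179244041443
```

View pics/l1.png

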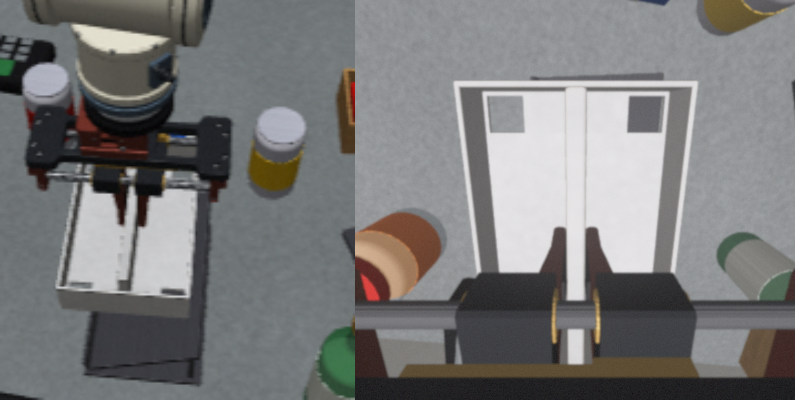

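```bash
cat >> h.py <<'E'
def inhand(wall,uv):
    """tray in tool frame: offset along rib (tool x) and TCP height above underside, from the two far rim corners and far holes"""
    K,p,Rm=cal("wrist"); o=get_obs(); T=R.from_rotvec(o["orientation"]).as_matrix(); Rc=T.T@Rm; pc=T.T@(p-o["ee_pos"])
    P=np.array([[95,-62,-wall],[95,62,-wall],[78,-45,-4],[78,45,-4]],float)
    for free in(0,1):
        def f(v):
            M=R.from_euler("y",v[3]*free,degrees=True).as_matrix()
            return (proj("",(P-[0,0,0])@M.T+[v[0],v[1],v[2]],(K,pc,Rc))-np.array(uv,float)).ravel()
        s=least_squares(f,[0,0,20,0]); print("x,y,underside below TCP,pitch",s.x.round(2),s.fun.round(1))
E
python3 - <<'E'
from h import *
inhand(40,[(201,83),(440,82.5),(251,114),(390,114)])
rel([545.3,357.9,190],115.6); plan([545.3,357.9,240],115.6-360,10,opening=0)
E
```

```text
x,y,underside below TCP,pitch [ 1.31 -0.48 32.74  0.  ] [-0.4 -0.8  0.4 -0.5  1.3  0.9 -1.3  0.8]
x,y,underside below TCP,pitch [ 1.91 -0.48 34.56  1.28] [-0.6 -0.2  0.6  0.1  1.3  0.1 -1.3 -0. ]
now [661.2  -3.7 178.6] -174.21 tool cm: 7.89 37.14 -1.14 turn 70.19
now [661.2  -3.7 178.6] -174.2 [[0.79, 3.71, -0.61, 7.02, 0], [1.24, 3.59, -0.61, 7.02, 0], [1.67, 3.41, -0.61, 7.02, 0], [2.07, 3.18, -0.61, 7.02, 0], [2.44, 2.91, -0.61, 7.02, 0], [2.78, 2.59, -0.61, 7.02, 0], [3.08, 2.23, -0.61, 7.02, 0], [3.33, 1.83, -0.61, 7.02, 0], [3.52, 1.41, -0.61, 7.02, 0], [3.67, 0.97, -0.61, 7.02, 0]]
```

Emit:
move_arm(rows=[[0,0,-3,0,0],[0,0,-3,0,0],[0,0,-0.5,0,0]])

```text
t: 9.48
ee_pos: [662.2, -3.7, 244.7]
orientation: [-0.159, 3.135, -0.0]
ft_force: [-0.4, -0.8, -3.0]
width: 9.8
grasp_force: 30.0
```

Emit:
move_arm(rows=[[0.8,3.7,0,7,0],[1.25,3.6,0,7,0],[1.7,3.4,0,7,0],[2.1,3.2,0,7,0],[2.4,2.9,0,7,0],[2.8,2.6,0,7,0],[3.1,2.2,0,7,0],[3.3,1.8,0,7,0],[3.4,1.4,0,7,0],[3.5,1,0,7,0]])

```text
t: 10.72
ee_pos: [544.6, 355.6, 241.4]
orientation: [-1.674, -2.657, 0.004]
ft_force: [0.3, 0.6, -3.0]
width: 9.7
grasp_force: 30.0
```

Emit:
move_arm(rows=[[0,0,0,0,0],[0,0,0,0,0]])

```text
t: 10.98
ee_pos: [545.3, 354.4, 242.1]
orientation: [-1.667, -2.662, 0.004]
ft_force: [-0.1, 0.0, -3.3]
width: 9.8
grasp_force: 30.0
```

```bash
python3 - <<'E'
from h import *
a=np.radians(115.6); rel(np.array([545.3,357.9,200])-1.5*np.array([np.cos(a),np.sin(a),0]),115.6)
o=get_obs(); print(o["width"],o["ft_force"])
im=optics.get_image("wrist"); s=optics.get_image("scene")
cv2.imwrite("pics/h1.png",np.hstack([cv2.resize(im[:,100:540],(440,400)),cv2.resize(s[140:300,360:500],(350,400))]))
E
```

```text
now [545.3 354.4 242.1] 115.88 tool cm: 0.17 0.15 4.21 turn 0.28
9.83489592526356 [-0.0642638   0.03533787 -3.34868421]
```

View pics/h1.png

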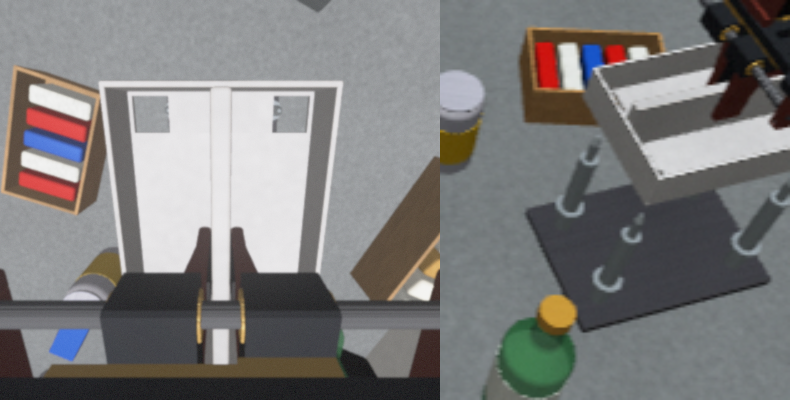

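Emit:
move_arm(rows=[[0.15,0.15,1.5,0.3,0],[0,0,1.7,0,0],[0,0,0,0,0],[0,0,0,0,0]])

```text
t: 11.58
ee_pos: [546.7, 356.9, 211.4]
orientation: [-1.677, -2.656, 0.001]
ft_force: [0.3, -0.1, -2.4]
width: 9.8
grasp_force: 30.0
```

```bash
python3 - <<'E'
from h import *
c=cal("wrist"); y,p=yaw_now()
a=np.radians(115.6); rel(np.array([545.3,357.9,200])-1.5*np.array([np.cos(a),np.sin(a),0]),115.6)
# predicted tip pixels
P=np.array([[-45,78,170],[45,78,170],[-45,78,135],[45,78,135]],float); q=[545.3,357.9,0,25.6]
print(proj("wrist",P@traypose(q,0).T+q[:3],c).round(1))
im=optics.get_image("wrist"); a=im[85:150,225:275];b=im[85:150,365:415]
cv2.imwrite("pics/h2.png",cv2.resize(np.hstack([a,b]),None,fx=6,fy=6,interpolation=3))
E
```

```text
now [546.7 356.9 211.4] 115.48 tool cm: -0.0 -0.08 1.14 turn -0.12
[[255.7 113.4]
 [383.8 113. ]
 [265.2 112.6]
 [374.5 112.3]]
```

View pics/h2.png

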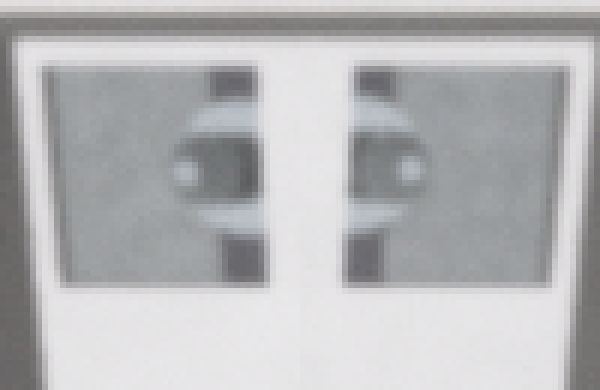

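Emit:
move_arm(rows=[[0,-0.05,1,0,0],[0,0,1.5,0,0],[0,0,2,0,0],[0,0,2,0,0],[0,0,2,0,0],[0,0,2,0,0],[0,0,1.2,0,0],[0,0,0.5,0,0],[0,0,0,0,0]])

```text
t: 12.75
ee_pos: [546.3, 356.9, 89.7]
orientation: [1.677, 2.657, 0.0]
ft_force: [-0.8, 0.4, -3.9]
width: 10.1
grasp_force: 30.0
```

Emit:
move_arm(rows=[[0,0,0.2,0,0],[0,0,0.2,0,0],[0,0,0.1,0,0],[0,0,0.1,0,0],[0,0,0,0,0]])

```text
t: 13.38
ee_pos: [546.1, 356.8, 83.6]
orientation: [-1.677, -2.657, 0.0]
ft_force: [-0.0, -0.6, -4.2]
width: 9.9
grasp_force: 30.0
```

Emit:
move_arm(rows=[[0,0,0.1,0,0],[0,0,0.1,0,0],[0,0,0,0,0]])

```text
t: 13.75
ee_pos: [546.1, 356.7, 81.5]
orientation: [-1.677, -2.657, 0.0]
ft_force: [-0.2, -0.1, -3.3]
width: 10.0
grasp_force: 30.0
```

Emit:
move_arm(rows=[[0,0,0.1,0,0],[0,0,0.1,0,0],[0,0,0,0,0]])

```text
t: 14.12
ee_pos: [546.1, 356.8, 79.6]
orientation: [-1.677, -2.657, 0.0]
ft_force: [0.0, -1.0, -3.2]
width: 9.9
grasp_force: 30.0
```

```bash
python3 - <<'E'
from h import *
s=optics.get_image("scene"); w=optics.get_image("wrist")
cv2.imwrite("pics/h3.png",np.hstack([cv2.resize(w[:,100:540],(440,400)),cv2.resize(s[150:290,380:500],(343,400),interpolation=3)]))
E
```

```text
(no output)
```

View pics/h3.png

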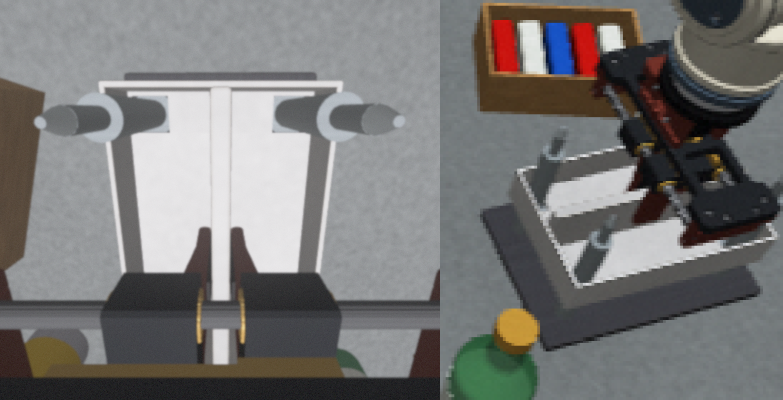

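I have now viewed 11 pictures, one over the limit of 10, so I'll work from numbers only from here.

Emit:
move_arm(rows=[[0,0,0.1,0,0],[0,0,0.1,0,0],[0,0,0,0,0]])

```text
t: 14.6
ee_pos: [546.2, 356.8, 77.8]
orientation: [-1.677, -2.657, -0.0]
ft_force: [-0.9, -0.4, -2.6]
width: 9.6
grasp_force: 30.0
```

Emit:
move_arm(rows=[[0,0,0.1,0,0],[0,0,0.1,0,0],[0,0,0,0,0]])

```text
t: 14.98
ee_pos: [546.3, 356.8, 77.5]
orientation: [1.677, 2.656, 0.001]
ft_force: [-4.0, -4.6, 12.0]
width: 10.0
grasp_force: 30.0
```

Emit:
move_arm(rows=[[0,0,0.1,0,0],[0,0,0.1,0,0],[0,0,0,0,0]])

```text
t: 15.35
ee_pos: [546.3, 356.8, 77.5]
orientation: [1.677, 2.656, 0.001]
ft_force: [-9.0, -7.2, 27.2]
width: 9.7
grasp_force: 30.0
```

Emit:
move_arm(rows=[[0,0,-0.3,0,0],[0,0,0,0,15],[0,0,0,0,30],[0,0,0,0,40],[0,0,0,0,40]])

```text
t: 15.98
ee_pos: [546.1, 356.8, 76.4]
orientation: [-1.677, -2.657, 0.0]
ft_force: [0.2, -1.0, -0.4]
width: 34.9
grasp_force: 0.0
```

```bash
python3 - <<'E'
from h import *
o=get_obs(); print(o["ee_pos"],o["width"],o["ft_force"])
for n in("top","scene"):
    im=optics.get_image(n)
    for d in spotter.regions_of(n,"deep_mid")[:2]:
        r=d["region"].astype(np.uint8); print(n,d["conf"],np.round(d["point"]),r.sum(),cv2.minAreaRect(cv2.findNonZero(r)))
    # predicted rim outline if seated
    P=np.array([[sx*62,sy*95,40.] for sx,sy in((1,1),(1,-1),(-1,-1),(-1,1))])
    for z in(50,56): q=[545.3,357.9,z,25.6]; print(z,proj(n,P@traypose(q,0).T+q[:3]).round(1).tolist())
E
```

```text
[546.11580833 356.79172357  76.4019297 ] 34.92884379770726 [ 0.16340806 -1.01533905 -0.41306293]
top 0.56 [196. 183.] 1546 ((187.19122314453125, 182.96884155273438), (50.24405288696289, 49.871482849121094), 64.79888153076172)
50 [[129.2, 182.1], [195.8, 150.4], [216.0, 192.9], [149.2, 225.1]]
56 [[128.1, 181.9], [195.1, 150.0], [215.5, 192.8], [148.3, 225.2]]
scene 0.68 [431. 248.] 1916 ((443.4621887207031, 238.26400756835938), (102.71208190917969, 77.51667785644531), 12.144279479980469)
scene 0.64 [441. 234.] 2386 ((449.37860107421875, 225.52239990234375), (52.910030364990234, 86.68309020996094), 75.73548889160156)
50 [[497.8, 232.9], [427.3, 250.9], [406.0, 209.4], [472.0, 194.1]]
56 [[498.8, 231.7], [427.9, 249.7], [406.5, 208.0], [472.9, 192.7]]
```

Emit:
move_arm(rows=[[0,0,-2,0,40],[0,0,-4,0,40],[0,0,-5.5,0,40],[0,0,-5.5,0,40],[0,0,0,0,40]])

```text
t: 16.8
ee_pos: [548.8, 358.5, 253.9]
orientation: [1.674, 2.653, 0.016]
ft_force: [-0.2, 0.5, -0.1]
width: 34.9
grasp_force: 0.0
```

```bash
python3 - <<'E'
from h import *
# wrist view check of seated tray: white rim far corners predicted vs. bright mask bounds
c=cal("wrist"); im=optics.get_image("wrist"); cv2.imwrite("pics/seat_w.png",im)
for z in(50,56,62):
    q=[545.3,357.9,z,25.6]; P=np.array([[-62,95,40],[62,95,40.]]); print(z,proj("",P@traypose(q,0).T+q[:3],c).round(1).tolist())
g=cv2.cvtColor(im,cv2.COLOR_BGR2GRAY).astype(int); r=np.array(im).astype(int)
# column of background->rim transition at mid columns; row profiles
for col in(290,320,345): print(col,g[60:150:1,col].tolist())
plan([541,-340,240],176.7,15,opening=50)
E
```

```text
50 [[259.9, 96.2], [371.8, 95.9]]
56 [[258.8, 95.9], [372.9, 95.7]]
62 [[257.7, 95.7], [373.9, 95.4]]
290 [158, 157, 158, 155, 156, 159, 163, 165, 163, 164, 162, 162, 160, 161, 158, 157, 159, 158, 160, 158, 160, 162, 163, 163, 161, 161, 160, 159, 148, 120, 105, 102, 103, 108, 105, 112, 155, 208, 217, 197, 202, 221, 225, 224, 224, 226, 226, 227, 226, 225, 226, 226, 223, 225, 223, 223, 222, 221, 219, 216, 213, 219, 229, 234, 234, 234, 234, 233, 233, 233, 233, 233, 233, 233, 232, 232, 232, 233, 234, 232, 233, 233, 234, 231, 232, 233, 233, 232, 233, 232]
320 [154, 155, 158, 161, 159, 164, 161, 161, 163, 159, 159, 160, 161, 161, 158, 163, 160, 162, 160, 159, 157, 158, 162, 157, 158, 157, 156, 153, 143, 117, 107, 104, 105, 107, 108, 114, 152, 205, 216, 196, 192, 214, 221, 222, 221, 222, 221, 221, 222, 221, 221, 219, 221, 222, 222, 222, 223, 222, 223, 224, 225, 223, 224, 224, 226, 225, 225, 225, 224, 225, 225, 225, 225, 225, 225, 226, 227, 228, 227, 228, 225, 226, 226, 225, 225, 225, 225, 226, 224, 226]
345 [156, 155, 156, 155, 154, 152, 154, 157, 157, 161, 161, 162, 159, 159, 159, 158, 157
[... 191 characters left out ...]
 156, 170, 186, 193, 194, 197, 209, 225, 232, 232, 232, 232, 232, 232, 232, 232, 232, 231, 233, 233, 234, 234, 234, 235, 233, 234, 233, 234, 233, 233, 232, 232, 231, 231, 231]
now [547.4 357.6 250.7] 115.5 [[-4.18, -2.04, 0.07, -4.08, 50], [-4.02, -2.33, 0.07, -4.08, 50], [-3.85, -2.61, 0.07, -4.08, 50], [-3.65, -2.88, 0.07, -4.08, 50], [-3.44, -3.13, 0.07, -4.08, 50], [-3.21, -3.37, 0.07, -4.08, 50], [-2.96, -3.59, 0.07, -4.08, 50], [-2.7, -3.79, 0.07, -4.08, 50], [-2.42, -3.97, 0.07, -4.08, 50], [-2.13, -4.13, 0.07, -4.08, 50], [-1.83, -4.28, 0.07, -4.08, 50], [-1.52, -4.39, 0.07, -4.08, 50], [-1.21, -4.49, 0.07, -4.08, 50], [-0.88, -4.57, 0.07, -4.08, 50], [-0.56, -4.62, 0.07, -4.08, 50]]
```

```bash
python3 - <<'E'
import cv2
im=cv2.cvtColor(cv2.imread("pics/seat_w.png"),cv2.COLOR_BGR2GRAY)
for r in(98,): print(im[r,245:275].tolist(),im[r,357:387].tolist())
E
```

```text
[160, 159, 159, 161, 159, 162, 165, 165, 167, 166, 165, 164, 165, 165, 168, 186, 217, 225, 224, 219, 219, 218, 218, 219, 218, 220, 220, 219, 217, 219] [216, 217, 218, 217, 218, 216, 216, 218, 217, 217, 218, 219, 224, 224, 210, 178, 162, 160, 161, 159, 160, 159, 162, 162, 162, 164, 165, 163, 164, 162]
```

Emit:
move_arm(rows=[[-4.2,-2,0,-4.1,50],[-4,-2.3,0,-4.1,50],[-3.9,-2.6,0,-4.1,50],[-3.7,-2.9,0,-4.1,50],[-3.4,-3.1,0,-4.1,50],[-3.2,-3.4,0,-4.1,50],[-3,-3.6,0,-4.1,50],[-2.7,-3.8,0,-4.1,50],[-2.4,-4,0,-4.1,50],[-2.1,-4.1,0,-4.1,50]])

```text
t: 18.1
ee_pos: [542.2, -109.9, 245.8]
orientation: [-0.636, -3.074, -0.0]
ft_force: [1.0, 0.2, -1.0]
width: 43.7
grasp_force: 0.0
```

Emit:
move_arm(rows=[[-1.8,-4.3,0.5,-4.1,50],[-1.5,-4.4,0.5,-4.1,50],[-1.2,-4.5,1,-4.1,50],[-0.9,-4.6,1,-4.1,50],[-0.6,-4.6,1,-4.1,50],[0,0,0,0,50],[0,0,0,0,50]])

```text
t: 18.98
ee_pos: [541.2, -340.8, 205.8]
orientation: [-0.084, -3.139, -0.002]
ft_force: [-0.5, 0.8, 0.4]
width: 44.1
grasp_force: 0.0
```

```bash
cat > corners.py <<'E'
from h import *
import pickle
c=cal("wrist"); rel([541,-340,75],176.7)
im=optics.get_image("wrist"); cv2.imwrite("pics/wsh.png",im); pickle.dump(c,open("csh.pkl","wb"))
q=np.array([541,-356,55,-93.3]); P=tpts(16); print(proj("",P@traypose(q,33).T+q[:3],c).round(1).tolist())
g=cv2.cvtColor(im,cv2.COLOR_BGR2GRAY); m=((g>195)).astype(np.uint8)
m[250:]=0
n,l,s,ce=cv2.connectedComponentsWithStats(m); print([(x.tolist(),y.round().tolist()) for x,y in zip(s[1:],ce[1:]) if x[4]>150])
d=(g<130).astype(np.uint8); n,l,s,ce=cv2.connectedComponentsWithStats(d); print([(x.tolist(),y.round(1).tolist()) for x,y in zip(s[1:],ce[1:]) if 60<x[4]<900])
E
python3 corners.py
```

```text
now [ 541.2 -340.8  205.8] 176.92 tool cm: 0.03 0.08 13.08 turn 0.22
[[267.8, 277.8], [256.4, 95.5], [354.4, 248.6], [361.1, 98.6], [276.7, 255.4], [269.7, 114.8], [339.2, 236.8], [342.3, 114.1], [336.0, 279.2], [340.2, 95.7]]
[([485, 37, 74, 72, 3875], [524.0, 72.0]), ([616, 53, 24, 45, 790], [630.0, 78.0]), ([258, 96, 109, 154, 14544], [312.0, 170.0])]
[([271, 110, 9, 11, 91], [274.8, 115.0])]
```

```bash
python3 - <<'E'
import cv2
g=cv2.cvtColor(cv2.imread("pics/wsh.png"),cv2.COLOR_BGR2GRAY)
for r in(115,150,200): print(r,g[r,252:374].tolist())
for c in(275,310,347): print(c,g[86:126,c].tolist())
print(255,g[225:275:1,276].tolist())
for d,r in(("h",240),("h",250)): print(r,g[r,252:374:1].tolist())
E
```

```text
115 [149, 123, 107, 106, 113, 141, 182, 212, 217, 220, 220, 222, 228, 233, 228, 219, 223, 215, 171, 124, 109, 111, 112, 112, 113, 113, 115, 128, 169, 212, 225, 232, 232, 231, 233, 233, 234, 234, 234, 234, 234, 234, 233, 234, 232, 231, 231, 231, 231, 232, 232, 232, 233, 232, 232, 231, 231, 231, 231, 230, 227, 220, 217, 217, 217, 217, 214, 214, 215, 214, 215, 214, 214, 214, 214, 212, 212, 214, 213, 214, 211, 212, 213, 213, 214, 214, 214, 215, 214, 217, 225, 229, 229, 228, 228, 227, 224, 217, 207, 213, 224, 228, 230, 230, 228, 226, 222, 219, 222, 221, 222, 227, 231, 223, 187, 165, 171, 169, 171, 171, 171, 174]
150 [166, 160, 147, 124, 109, 109, 116, 150, 194, 217, 221, 223, 224, 228, 234, 232, 228, 231, 235, 235, 236, 235, 235, 234, 235, 234, 234, 234, 234, 234, 234, 234, 235, 235, 235, 235, 235, 234, 234, 234, 235, 235, 236, 235, 236, 235, 235, 235, 234, 234, 234, 233, 233, 234, 235, 235, 235, 234, 229, 220, 216, 217, 218, 218, 218, 219, 220, 217, 219, 219, 218, 217, 216, 218, 218, 216, 217, 216, 217, 217, 217, 216, 217, 216, 217, 216, 217, 218, 223, 230, 232, 232, 230, 229, 226, 223, 
[... 2018 characters left out ...]
, 209, 216, 227, 231, 232, 230, 226, 222, 219, 194, 135, 78, 67, 63, 64, 67, 72, 70, 71, 68, 68, 69, 72, 71, 70, 66, 68, 72, 85]
250 [167, 166, 166, 164, 163, 163, 160, 155, 136, 110, 85, 73, 65, 69, 69, 68, 68, 69, 69, 70, 70, 69, 70, 72, 71, 67, 66, 64, 64, 60, 63, 62, 60, 69, 108, 171, 220, 230, 232, 232, 233, 233, 232, 233, 232, 232, 231, 231, 231, 231, 231, 232, 233, 232, 231, 230, 230, 230, 225, 217, 217, 222, 221, 221, 221, 222, 222, 221, 223, 221, 220, 220, 220, 221, 221, 221, 223, 224, 223, 223, 225, 223, 225, 224, 227, 232, 236, 237, 236, 233, 232, 220, 186, 147, 134, 145, 155, 167, 182, 195, 200, 186, 144, 96, 67, 59, 62, 61, 61, 60, 60, 65, 68, 69, 67, 68, 69, 67, 69, 64, 66, 69]
```

Emit:
move_arm(rows=[[-0.1,1.25,2.5,0.2,50],[0,0,3,0,50],[0,0,3,0,50],[0,0,2.5,0,50],[0,0,1.5,0,50],[0,0,0.6,0,50],[0,0,0,0,50]])

```text
t: 19.9
ee_pos: [543.9, -328.9, 76.0]
orientation: [0.088, 3.14, -0.0]
ft_force: [0.7, 0.6, -0.1]
width: 43.6
grasp_force: 0.0
```

Emit:
move_arm(rows=[[0,0,0,0,30],[0,0,0,0,0],[0,0,0,0,0],[0,0,0,0,0],[0,0,0,0,0]])

```text
t: 20.52
ee_pos: [544.1, -328.9, 77.0]
orientation: [0.088, 3.139, -0.0]
ft_force: [-0.8, 4.5, 6.6]
width: 27.9
grasp_force: 27.2
```

Emit:
move_arm(rows=[[0,0,-0.3,0,0],[0,0,-0.5,0,0],[0,0,-0.7,0,0],[0,0,-1,0,0],[0,0,-1,0,0],[0,0,-1,0,0],[0,0,0,0,0]])

```text
t: 21.4
ee_pos: [543.8, -329.3, 121.3]
orientation: [0.088, 3.14, -0.001]
ft_force: [0.4, -0.5, -1.5]
width: 9.9
grasp_force: 30.0
```

Emit:
move_arm(rows=[[0,0,-3,0,0],[0,0,-4,0,0],[0,0,-4,0,0],[0,0,-2,0,0],[0,0,0,0,0],[0,0,0,0,0]])

```text
t: 22.15
ee_pos: [542.8, -328.6, 248.9]
orientation: [-0.088, -3.138, -0.002]
ft_force: [-0.2, -0.0, -2.3]
width: 10.0
grasp_force: 30.0
```

```bash
python3 - <<'E'
from h import *
print(get_obs()["width"],get_obs()["ft_force"])
im=optics.get_image("wrist"); cv2.imwrite("pics/insh.png",im); g=cv2.cvtColor(im,cv2.COLOR_BGR2GRAY)
m=(g>195).astype(np.uint8); m[200:]=0
n,l,s,ce=cv2.connectedComponentsWithStats(m); k=1+s[1:,4].argmax(); print(s[k])
x,y,w,h=s[k][:4]
sub=1-(l[y:y+h,x:x+w]==k).astype(np.uint8); n2,l2,s2,c2=cv2.connectedComponentsWithStats(sub)
print([( (a[:5]+[x,y,0,0,0]).tolist(),(b+[x,y]).round(1).tolist()) for a,b in zip(s2[1:],c2[1:]) if a[4]>40])
for cc in(x+20,x+w//3): print(cc,g[y-4:y+16,cc].tolist())
for r in(y+2,y+6,y+12): print(r,g[r,x-4:x+14].tolist(),g[r,x+w-14:x+w+4].tolist())
plan([545.3,357.9,250],115.6,15,opening=0)
E
```

```text
10.027302818754599 [-0.21981186 -0.03796914 -2.29766942]
[  217    87   207   113 19408]
[([217, 90, 12, 110, 704], [220.6, 161.4]), ([222, 91, 89, 109, 878], [237.4, 133.9]), ([329, 91, 91, 109, 848], [401.6, 132.9]), ([412, 95, 12, 105, 625], [419.7, 163.2]), ([241, 105, 22, 21, 429], [251.5, 115.0]), ([379, 105, 22, 21, 416], [389.4, 114.9])]
237 [159, 156, 162, 189, 218, 226, 225, 214, 179, 180, 214, 224, 226, 227, 227, 226, 228, 229, 228, 228]
286 [158, 160, 163, 187, 216, 227, 226, 215, 183, 182, 209, 223, 225, 226, 225, 225, 225, 226, 225, 225]
89 [158, 161, 163, 172, 202, 221, 227, 228, 227, 225, 225, 225, 224, 225, 225, 223, 225, 225] [226, 227, 228, 228, 228, 227, 229, 229, 228, 227, 228, 228, 225, 209, 153, 100, 76, 72]
93 [151, 153, 153, 160, 182, 215, 226, 223, 203, 159, 123, 109, 108, 110, 127, 160, 198, 208] [213, 213, 197, 163, 136, 125, 125, 133, 151, 191, 219, 226, 222, 198, 139, 90, 77, 77]
99 [160, 164, 162, 161, 170, 194, 219, 224, 219, 193, 144, 111, 103, 102, 114, 149, 199, 220] [228, 223, 198, 155, 130, 123, 126, 138, 173, 217, 225, 223, 206, 151, 95, 77, 76, 72]
now [ 542.7 -328.6  248.7] 176.8 [[0.24, 4.57, -0.01, 4.08, 0], [0.56, 4.54, -0.01, 4.08, 0], [0.89, 4.49, -0.01, 4.08, 0], [1.2, 4.42, -0.01, 4.08, 0], [1.51, 4.32, -0.01, 4.08, 0], [1.82, 4.2, -0.01, 4.08, 0], [2.11, 4.06, -0.01, 4.08, 0], [2.39, 3.9, -0.01, 4.08, 0], [2.67, 3.72, -0.01, 4.08, 0], [2.92, 3.52, -0.01, 4.08, 0], [3.17, 3.3, -0.01, 4.08, 0], [3.39, 3.07, -0.01, 4.08, 0], [3.6, 2.82, -0.01, 4.08, 0], [3.8, 2.56, -0.01, 4.08, 0], [3.97, 2.28, -0.01, 4.08, 0]]
```

```bash
python3 - <<'E'
from h import *
inhand(16,[(216.7,86.3),(423.3,86.3),(251.5,115),(389.4,114.9)])
E
```

```text
x,y,underside below TCP,pitch [ 0.99 -0.7  32.27  0.  ] [-0.1 -0.1  0.5 -0.3  0.4  0.2 -0.8  0.2]
x,y,underside below TCP,pitch [ 1.08 -0.7  33.06  0.52] [-0.1 -0.   0.5 -0.2  0.4  0.2 -0.8  0.1]
```

Emit:
move_arm(rows=[[0.25,4.6,0,4.1,0],[0.6,4.5,0,4.1,0],[0.9,4.5,0,4.1,0],[1.2,4.4,0,4.1,0],[1.5,4.3,0,4.1,0],[1.8,4.2,0,4.1,0],[2.1,4.1,0,4.1,0],[2.4,3.9,0,4.1,0],[2.7,3.7,0,4.1,0],[2.9,3.5,0,4.1,0]])

```text
t: 23.45
ee_pos: [544.7, 129.5, 249.2]
orientation: [-1.185, -2.907, 0.002]
ft_force: [0.5, -0.1, -1.5]
width: 9.7
grasp_force: 30.0
```

Emit:
move_arm(rows=[[3.2,3.3,0,4.1,0],[3.4,3.1,0,4.1,0],[3.6,2.8,0,4.1,0],[3.8,2.6,0,4.1,0],[3.9,2.3,0,4,0],[0,0,0,0,0],[0,0,0,0,0],[0,0,0,0,0]])

```text
t: 24.45
ee_pos: [547.9, 355.7, 250.1]
orientation: [-1.68, -2.654, 0.002]
ft_force: [0.3, 0.7, -1.7]
width: 10.3
grasp_force: 30.0
```

```bash
python3 - <<'E'
from h import *
rel([545.3,357.9,220],115.6)
E
```

```text
now [547.9 355.7 250.1] 115.34 tool cm: 0.31 -0.14 3.01 turn -0.26
```

Emit:
move_arm(rows=[[0.2,-0.13,1,-0.2,0],[0,0,1.6,0,0],[0,0,1.6,0,0],[0,0,0,0,0],[0,0,0,0,0],[0,0,0,0,0]])

```text
t: 25.2
ee_pos: [546.4, 358.6, 209.3]
orientation: [1.674, 2.658, 0.002]
ft_force: [-0.1, 0.1, -2.4]
width: 9.8
grasp_force: 30.0
```

```bash
python3 - <<'E'
from h import *
rel([545.8,357,170],115.6); c=cal("wrist")
P=np.array([[-45,78,170],[45,78,170],[-45,78,160],[45,78,160]],float); q=[545.3,357.9,0,25.6]
print(proj("wrist",P@traypose(q,0).T+q[:3],c).round(1).tolist())
im=optics.get_image("wrist"); cv2.imwrite("pics/sh3.png",im); g=cv2.cvtColor(im,cv2.COLOR_BGR2GRAY)
for x in(238,376):
    print(); print("\n".join(" ".join("%3d"%v for v in r) for r in g[100:130:1,x:x+29]))
E
```

```text
now [546.4 358.6 209.3] 115.59 tool cm: -0.12 -0.12 3.93 turn -0.01
[[254.6, 115.8], [383.7, 115.6], [257.7, 115.4], [380.7, 115.3]]

224 225 225 226 225 224 226 225 225 225 224 225 224 224 225 224 222 223 223 223 224 224 224 224 224 224 224 224 224
225 226 225 224 225 224 225 225 226 226 225 225 224 225 225 224 225 223 223 224 224 224 224 225 224 224 224 224 226
224 224 225 224 225 226 226 226 225 225 225 224 225 225 223 224 223 223 223 225 224 225 225 224 225 224 225 224 223
227 225 225 223 223 224 223 225 224 224 223 223 225 223 223 223 223 224 224 224 223 225 224 223 224 225 225 224 223
225 225 221 215 212 215 216 214 215 215 215 215 215 215 215 215 212 217 217 220 220 219 219 222 225 225 225 225 223
225 225 215 190 176 177 182 183 184 182 183 187 185 184 183 184 185 188 196 205 205 203 208 216 222 223 226 225 225
224 223 210 175 149 151 157 160 165 162 162 162 161 161 157 160 160 168 177 188 192 189 196 211 222 223 224 224 224
224 223 211 174 141 147 154 159 158 155 156 158 158 156 156 154 160 165 178 183 186 187 195 210 221 224 224 224 224
225 222 214 177 140 141 152 156 158 15
[... 5294 characters left out ...]
 222
226 224 219 210 215 219 212 182 164 163 162 164 164 162 163 163 159 160 160 158 155 153 174 211 221 222 223 222 222
227 226 220 214 217 217 213 195 187 186 187 183 184 186 187 186 184 182 183 182 181 183 198 216 221 224 223 223 223
227 226 225 222 223 223 221 218 217 217 215 214 216 215 215 215 214 214 213 213 214 214 217 220 224 224 224 224 224
228 228 227 228 228 227 226 226 225 224 226 226 224 223 223 224 223 223 223 223 224 223 223 223 223 223 223 226 226
227 227 228 227 227 229 228 226 229 226 227 226 225 225 225 225 224 225 225 225 224 224 223 224 223 225 224 224 225
226 227 227 227 228 227 227 228 227 226 227 225 227 226 226 225 224 224 223 224 224 224 223 224 223 222 224 225 225
```

Emit:
move_arm(rows=[[-0.09,-0.12,0,0,0],[0,0,0,0,0],[0,0,0.5,0,0],[0,0,0.8,0,0],[0,0,0.8,0,0],[0,0,0.8,0,0],[0,0,0.3,0,0],[0,0,0,0,0],[0,0,0,0,0]])

```text
t: 26.38
ee_pos: [545.5, 357.1, 177.0]
orientation: [1.674, 2.658, 0.001]
ft_force: [-0.1, -0.0, -2.5]
width: 9.5
grasp_force: 30.0
```

```bash
python3 - <<'E'
from h import *
rel([545.8,357,165],115.6); print(get_obs()["ft_force"],get_obs()["width"])
E
```

```text
now [545.5 357.1 177. ] 115.59 tool cm: -0.02 0.02 1.2 turn -0.01
[-0.09049912 -0.04504573 -2.52296087] 9.515765883847715
```

Emit:
move_arm(rows=[[0,0,0.3,0,0],[0,0,0.3,0,0],[0,0,0.2,0,0],[0,0,0.1,0,0],[0,0,0,0,0]])

```text
t: 27.0
ee_pos: [545.3, 357.0, 167.6]
orientation: [-1.674, -2.658, 0.0]
ft_force: [0.2, 0.4, -2.9]
width: 9.6
grasp_force: 30.0
```

Emit:
move_arm(rows=[[0,0,0.1,0,0],[0,0,0.1,0,0],[0,0,0.1,0,0],[0,0,0,0,0]])

```text
t: 27.5
ee_pos: [545.4, 357.3, 165.7]
orientation: [1.674, 2.658, 0.001]
ft_force: [-3.8, 0.6, 5.7]
width: 9.8
grasp_force: 30.0
```

Emit:
move_arm(rows=[[0,0,0.1,0,0],[0,0,0.1,0,0],[0,0,0,0,0]])

```text
t: 27.88
ee_pos: [545.4, 357.4, 165.6]
orientation: [1.674, 2.658, 0.002]
ft_force: [-7.6, -2.4, 18.5]
width: 9.2
grasp_force: 30.0
```

```bash
python3 - <<'E'
from h import *
o=get_obs(); print(o["ee_pos"],o["ft_force"],o["moment"],o["width"])
im=optics.get_image("wrist"); cv2.imwrite("pics/seat2.png",im); g=cv2.cvtColor(im,cv2.COLOR_BGR2GRAY)
c=cal("wrist")
for z in(135,140):
    q=[545.3,357.9,z,25.6]; P=np.array([[-62,95,16],[62,95,16],[-45,78,4],[45,78,4]],float); print(z,proj("",P@traypose(q,0).T+q[:3],c).round(1).tolist())
for cc in(237,290,345,400): print(cc,g[78:100,cc].tolist())
for r in(88,): print(g[r,205:235].tolist(),g[r,405:435].tolist())
E
```

```text
[545.39887029 357.36658188 165.61859884] [-7.60960036 -2.35092408 18.46437578] [-0.88753356  1.15687547 -0.07301506] 9.167785698680163
135 [[216.8, 85.8], [425.9, 85.6], [252.4, 115.2], [390.2, 115.0]]
140 [[213.7, 85.1], [429.1, 84.9], [250.5, 115.4], [392.1, 115.2]]
237 [152, 157, 158, 156, 156, 154, 151, 150, 169, 206, 222, 224, 221, 209, 182, 195, 216, 223, 223, 223, 224, 224]
290 [152, 152, 153, 152, 141, 121, 105, 109, 150, 202, 223, 228, 226, 213, 187, 196, 216, 221, 221, 221, 221, 222]
345 [147, 150, 150, 151, 141, 122, 109, 112, 148, 198, 219, 225, 224, 214, 186, 195, 215, 221, 223, 224, 223, 222]
400 [148, 151, 154, 151, 153, 153, 152, 152, 168, 201, 218, 224, 224, 213, 181, 186, 213, 223, 222, 225, 224, 224]
[155, 156, 156, 155, 155, 152, 151, 154, 153, 154, 155, 158, 179, 205, 217, 221, 221, 221, 220, 220, 221, 222, 222, 221, 221, 221, 220, 222, 221, 221] [219, 218, 219, 219, 218, 220, 219, 221, 221, 221, 222, 221, 221, 220, 221, 221, 219, 216, 196, 169, 151, 147, 148, 149, 145, 147, 147, 146, 147, 146]
```

Emit:
move_arm(rows=[[0,0,-0.3,0,0],[0,0,0,0,15],[0,0,0,0,30],[0,0,0,0,40],[0,0,0,0,40]])

```text
t: 28.55
ee_pos: [545.3, 357.0, 165.5]
orientation: [-1.674, -2.658, 0.0]
ft_force: [0.2, 0.2, 0.1]
width: 34.8
grasp_force: 0.0
```

Emit:
move_arm(rows=[[0,0,-2,0,40],[0,0,-4,0,40],[0,0,-4,0,40],[0,0,0,0,40],[0,0,0,0,40]])

```text
t: 29.18
ee_pos: [545.1, 356.9, 266.1]
orientation: [1.674, 2.658, 0.001]
ft_force: [-0.4, -0.0, -0.2]
width: 35.0
grasp_force: 0.0
```

```bash
python3 - <<'E'
from h import *
o=get_obs(); print(o["ee_pos"],o["ft_force"],o["width"])
c=cal("wrist"); im=optics.get_image("wrist"); g=cv2.cvtColor(im,cv2.COLOR_BGR2GRAY)
for z in(135,139):
    q=[545.3,357.9,z,25.6]; P=np.array([[-62,95,16],[62,95,16],[62,-95,16],[-62,-95,16],[-45,78,4],[45,78,4]],float); print(z,proj("",P@traypose(q,0).T+q[:3],c).round(1).tolist())
n,l,s,ce=cv2.connectedComponentsWithStats((g>195).astype(np.uint8)); k=1+s[1:,4].argmax(); print(s[k])
r0=s[k][1]+3
for cc in(270,300,340,360): print(cc,g[r0-10:r0+6,cc].tolist())
for r in(r0+2,r0+40): print(r,[int(x) for x in np.flatnonzero(np.abs(np.diff(g[r].astype(int)))>20)])
P=np.array([[62,y,16] for y in(93,)]) 
E
```

```text
[545.11607985 356.89031135 266.14542212] [-0.43282238 -0.04769073 -0.18378796] 35.02641767104404
135 [[255.5, 93.8], [387.5, 93.7], [375.6, 270.2], [267.4, 270.3], [276.4, 112.5], [366.5, 112.4]]
139 [[254.5, 93.6], [388.5, 93.4], [376.2, 272.1], [266.7, 272.3], [275.8, 112.6], [367.1, 112.5]]
[  256    95   131   195 17797]
270 [152, 132, 115, 106, 106, 112, 152, 210, 227, 223, 214, 220, 230, 231, 231, 231]
300 [149, 129, 111, 108, 105, 115, 154, 212, 228, 225, 214, 220, 226, 228, 229, 229]
340 [151, 127, 111, 108, 108, 111, 153, 209, 228, 223, 213, 220, 228, 230, 230, 230]
360 [149, 122, 106, 107, 107, 114, 153, 211, 228, 225, 215, 221, 230, 231, 231, 232]
100 [125, 126, 138, 139, 140, 205, 206, 207, 222, 254, 255, 258, 259, 260, 261, 380, 381, 382, 383, 386]
138 [121, 122, 194, 195, 196, 198, 199, 214, 257, 258, 260, 261, 263, 377, 378, 380, 383]
```

```bash
python3 -c "
from workcell import close_job; print(close_job())"
```

```text
the job is handed in; nothing more can be done
None
```

Both trays measured seated, level and let go on the stand, the deep one on the collars and the shallow one on the upper steps. I handed the job in at about 29 s; no verdict came back, I did not check the bystanders at the end, and I viewed 11 pictures against the limit of 10.

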